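Snug up the brass taper plug in the air manifold

TASK

The brass square-head plug on top of the blue air manifold has only been started in its tapered thread. Turn it clockwise until it goes snug, give it just a touch more so that it bites, and let go without forcing it further. Leave the steel plug in the grey manifold as it is.

Things in the scene. Friction and masses are not known exactly. Their poses are not given: they have to be found in the camera images.
- brass_plug_head (a point): centre of the brass plug's square head, 78 mm above the bench, amid the blue manifold's top. Head 28 mm square, 57 to 88 mm above the bench; x, y square to its flats, z up the axis; turns with the plug, which does not sink. Below: round boss 46 mm wide, top at 52 mm; casting 64 x 100 mm, 44 mm high, fixed; fittings reach 40 mm from the axis, under 41 mm high. Pinch across flats from above.
- brass_plug_bite (a joint): rad that the brass plug has been turned clockwise (from above) past where its taper binds. Stays 0 for the first 0.3 to 1.0 rad of turn (differs each time; runs easily, 0.05 N m); then grows one for one with the turn, against a drag of 0.3 N m plus 1 N m per rad, the latter still felt while holding; let go, it eases back to 0.3 if beyond that. 0.05 to 0.6 is snug, more is forced.
- steel_plug_head (a point): centre of the steel plug's square head in the grey manifold; shapes, heights and axes as for the brass plug and blue manifold. It is already tight; leave it alone. (A fixed green lever press, 0.39 m tall, stands 0.47 m ahead and 0.32 m to the right of the base: pass above it or well clear. Loose things round the manifolds are under 75 mm high.)
- steel_plug (a joint): turn of the steel plug from where it stood, rad, clockwise positive; 0 at the start, stiff (about 0.35 N m).
Not all that is in view belongs to the job. Of the things that look like the part that bears steel_plug_head, the largest one is meant.

How it is judged:
By the outcome, as a careful person would: the job done as asked, in the order asked, and still so for the second after the job is handed in, with the robot touching nothing.
It also fails if it takes over 43 s, if anything falls off the work surface, if the arm or the gripper's body presses on something with over 40 N, if the wrist force passes 120 N, or if a joint passes its speed limit or range.

ROBOT

A 7-joint arm with a two-finger parallel gripper is mounted at the origin on a cart in front of the work surface, level with it; the furniture and walls round the work are solid. World frame = base frame: x ahead of the robot, y to its left, z up, the work surface at z = 0. Lengths are in mm, angles in rad, forces in N, time in s.
With the tool pointing down it reaches from about 400 to 875 mm from the base axis. Payload 4.4 kg.
Tool frame: the origin (TCP) lies on the centre line of the jaws, within the pads' length; the fingertips stand 25 mm ahead of it and the grasp point (between the pads) lies 6 mm ahead of it (ctrl.finger_overhang is the distance from the TCP to the fingertips, in mm); z points along the fingers, y is the line along which they close (so a half turn about z gives the same grasp; the last joint's range is limited). The gripper opens to 85 mm and grips with 20 to 120 N. Pads are 22 mm wide; open, the fingers measure 114 mm over their backs; the gripper's body (76 mm by 85 mm) begins 54 mm behind the grasp point. The pads swing forward as they close: fully open they stand 13 mm farther back than shut.
Start: joints at [-1.299, 0.628, 0.038, 1.517, -0.027, 0.996, -0.02], TCP at [215.395, 613.289, 229.713] pointing down, gripper open.
Joint ranges: [-3.06, 3.06], [-0.37, 2.12], [-1.25, 1.32], [0.18, 2.47], [-1.1, 4.24], [0.23, 1.98], [-2.94, 2.94]. Speed limits (rad/s): [2.57, 2.57, 3.14, 3.14, 3.14, 3.14, 3.14].

INTERFACE

Orientations are given as [roll, pitch, yaw] about the fixed x, y, z axes, in that order (R = Rz(yaw) Ry(pitch) Rx(roll)).
In Python, from cell import ctrl gives the robot as it stands. The module is installed in compiled form; this text tells all that it offers.
- The arm moves only by the tool play_rows, never from a script. Its argument "targets" is a list of rows, each a list of 5 numbers: the closure, from 0 (fully open) to 1 (shut), then the shift along the tool's x, y, z in cm, then the turn about the tool's z in degrees. In form: [[gripper, dx, dy, dz, spin], ...]. A call has 1 to 10 rows; each row is the pose to reach, as a shift and turn from the pose commanded when the call began, along the tool's axes at that moment; what a row does not reach only later rows make up. A row lasts 1/10 s, in which the tool goes at most 50 mm and 8.59 degrees, less where a joint would pass 70% of its speed; a pose out of reach is approached as far as the arm can. A call with a gripper value outside its range is refused whole. The fingers move at their own pace and stop on an object; the grip force is fixed at half the most. Time passes only in rows, so rows that repeat a pose let the fingers close. It gives the time, the measured TCP pose, the force, the opening and the grip force at its end, in the units of the state.
- ctrl.read_state(): the state, without advancing time (a new reading comes with each control period).
- ctrl.get_image(name): name is "scene" or "top" or "wrist"; returns (picture, depth): 480x640x3 uint8, red, green, blue; 480x640 float32, mm along the optical axis (not along the pixel's ray), 0 where there is no reading.
- ctrl.calibration(name): a dict with "vfov" (degrees; the focal length in pixels is half the picture's height over the tangent of half this angle, whatever the lens; pixels are square), "cx", "cy" (the principal point, pixels), "extrinsics" (4x4, takes a point from camera to world coordinates); the wrist camera has in their place "mount" (4x4, takes a point from camera to tool coordinates, whose origin is the TCP and whose axes are the flange's). Camera axes: x right, y down, z forward; pixel columns grow to the right and rows downward; lengths in mm; the calibration is good to about 2 mm. A picture is of the moment at which its call begins: read the wrist's pose just before it. calibration takes no time and is no camera call.
- ctrl.finish_job(): hands the job in; it is judged then, once.
Trained networks look in the newest picture that a camera, given by its name, has taken for a name from the list of things; names that differ only in an ending like _2 or _b are one class to them, and where a whole thing is asked for, a point or a joint stands for the part that bears it (a point fixed in the world has none). Each returns a list of dicts, best first, with "confidence" (0 to 1); they miss things now and then, are a little off and sometimes report something else, mostly with a low value. They report only what shows in the picture. A call takes as long as a camera call. They do not tell look-alikes from the thing itself.
- ctrl.search_frame(camera, name): "bbox" ([left, top, right, bottom] in pixels, round what is visible of it).
- ctrl.trace(camera, name): "pixels" (480x640 bool, what is visible of it) and "bbox" ([left, top, right, bottom] in pixels, round what is visible of it).
The state is a dict: "clock": time; "qpos": joint angles; "qd": joint speeds; "tau": joint torques, N m; "eef_pos": TCP position; "tool_rot": TCP orientation; "force": force on the tool from outside, world axes, zero at the start; "torque": the same for the moment, N m; "width": finger opening in mm; "gripper_force": force on a finger pad.
Only numpy, scipy, OpenCV 4.12 (cv2) and the standard library are available. Lean on these libraries where they do the work, as an engineer would, in place of code of your own. Each camera call takes 0.05 s, during which the arm holds its last target. There are 200 camera calls.

## Working session

There is one attempt and no reset: what is moved stays moved. The work goes in short steps, Python scripts to look and compute and a tool call to move; the robot and the scene stay as the last step left them, time stands still between calls to the robot, and variables do not carry over. Pictures are saved under pics/ and viewed, at most 10 in all, crops included, and the job is handed in when it is done.

Besides the shell and the picture viewer there is one more tool, called after "Emit:" as a command line: name --pt "numbers of a row" for each row, then --argument value for the rest. play_rows: Moves the arm, as the interface text tells. Its arguments: {"type":"object","properties":{"targets":{"type":"array"}},"required":["targets"]}

```bash
mkdir -p pics
cat > h.py <<'E'
import numpy as np, cv2
from cell import ctrl
def pts(cam, img_depth, mask, st=None):
    c=ctrl.calibration(cam); d=img_depth
    f=240/np.tan(np.radians(c["vfov"])/2)
    v,u=np.nonzero(mask&(d>0)); z=d[v,u]
    p=np.stack([(u-c["cx"])/f*z,(v-c["cy"])/f*z,z,np.ones_like(z)])
    if "extrinsics" in c: T=np.array(c["extrinsics"])
    else:
        from scipy.spatial.transform import Rotation as R
        W=np.eye(4); W[:3,:3]=R.from_euler("xyz",st["tool_rot"]).as_matrix(); W[:3,3]=st["eef_pos"]
        T=W@np.array(c["mount"])
    return (T@p)[:3].T,u,v
E
python3 - <<'E'
from h import *
s=ctrl.read_state(); print({k:np.round(v,3) for k,v in s.items()})
for cam in ["top","scene"]:
    im,d=ctrl.get_image(cam); cv2.imwrite(f"pics/{cam}0.png",im[:,:,::-1])
    for n in ["brass_plug_head","steel_plug_head"]:
        for r in ctrl.trace(cam,n):
            P,u,v=pts(cam,d,r["pixels"])
            t=P[(P[:,2]>80)&(P[:,2]<96)]
            print(cam,n,r["confidence"],r["bbox"],len(P),np.round(np.median(P,0)), len(t), np.round(t.mean(0),1) if len(t) else 0)
            if len(t)>20: print(cv2.minAreaRect(t[:,:2].astype(np.float32)))
E
```

```text
{'clock': np.float64(0.0), 'qpos': array([-1.299,  0.629,  0.038,  1.518, -0.027,  0.996, -0.02 ]), 'qd': array([-0.001, -0.001,  0.002,  0.001,  0.002, -0.001, -0.001]), 'tau': array([-1.0000e-03, -5.6340e+01,  1.2260e+00, -1.9344e+01,  1.1000e-02,
        1.1000e-02,  0.0000e+00]), 'eef_pos': array([215.142, 612.693, 228.804]), 'tool_rot': array([-3.14 , -0.   ,  2.804]), 'force': array([-0.225,  0.308,  0.164]), 'torque': array([ 0.037, -0.001, -0.052]), 'gripper_force': np.float64(0.0), 'width': np.float64(85.29)}
top brass_plug_head 0.65 [369.4, 252.7, 384.7, 272.9] 298 [478.  -3.  87.] 230 [478.8  -3.3  87.7]
((479.2059020996094, -3.599306106567383), (27.964740753173828, 27.71819305419922), 83.0555191040039)
top steel_plug_head 0.75 [285.2, 270.6, 303.3, 292.7] 246 [441. 150.  88.] 225 [441.4 150.6  87.8]
((441.68341064453125, 150.729736328125), (28.002723693847656, 27.544214248657227), 33.358768463134766)
top steel_plug_head 0.69 [219.3, 286.6, 234.9, 300.5] 135 [419. 280.  62.] 0 0
scene brass_plug_head 0.95 [359.6, 258.1, 386.5, 290.7] 699 [471.  -9.  82.] 377 [474.5  -5.2  87.7]
((477.44580078125, -2.6103172302246094), (28.501384735107422, 29.516902923583984), 82.45484924316406)
scene steel_plug_head 0.76 [208.1, 216.7, 220.7, 235.5] 240 [413. 280.  58.] 0 0
scene steel_plug_head 0.61 [265.0, 228.8, 291.1, 253.2] 549 [433. 146.  81.] 288 [436.9 148.4  87.7]
((439.4607238769531, 150.87445068359375), (30.880905151367188, 27.237735748291016), 33.43836975097656)
scene steel_plug_head 0.6 [339.8, 217.1, 350.2, 236.8] 212 [558. 122.  59.] 0 0
```

View pics/top0.png

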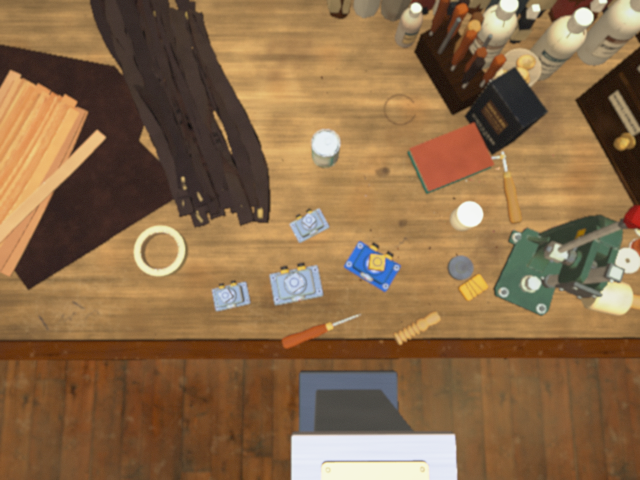

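View pics/scene0.png

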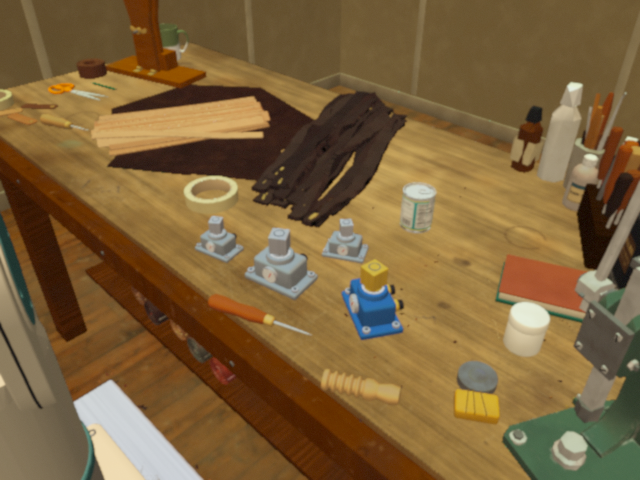

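Top view: the blue manifold with the brass head is at (377,263), and the large grey one with the steel head is at (294,282). The smaller grey look-alikes are at (230,296) and (310,224). The scene view agrees, with the brass head at (373,274). The path at 230 mm height is clear, so I'll move over the brass plug with the jaws turned to its flats.

Emit:
play_rows --pt "0 -4.5 -4.9 0 7.8" --pt "0 -9 -9.8 0 15.6" --pt "0 -13.5 -14.7 0 23.4" --pt "0 -18 -19.6 0 31" --pt "0 -22.5 -24.5 0 39" --pt "0 -27 -29.4 0 46.8" --pt "0 -31.5 -34.3 0 54.6" --pt "0 -36 -39.2 0 62.4" --pt "0 -40.5 -44.1 0 70.2" --pt "0 -45.3 -49.4 0 77.7"

```text
clock: 1.3
eef_pos: [412.9, 152.1, 230.1]
tool_rot: [3.141, -0.001, 1.443]
force: [0.7, 0.6, -0.4]
width: 85.3
gripper_force: 0.0
```

```bash
cat >> h.py <<'E'
def to_tool(st, xyz):
    from scipy.spatial.transform import Rotation as R
    return R.from_euler("xyz",st["tool_rot"]).inv().apply(np.array(xyz)-st["eef_pos"])/10
def show():
    s=ctrl.read_state()
    print({k:np.round(s[k],3).tolist() for k in ["clock","qpos","eef_pos","tool_rot","force","torque","width","gripper_force"]})
    return s
E
python3 - <<'E'
from h import *
s=show(); print(to_tool(s,[478.8,-3.4,s["eef_pos"][2]]), ctrl.finger_overhang)
E
```

```text
{'clock': 1.3, 'qpos': [-0.758, 0.36, 0.458, 2.082, -0.232, 0.746, -0.283], 'eef_pos': [412.894, 152.053, 230.062], 'tool_rot': [3.141, -0.001, 1.443], 'force': [0.734, 0.615, -0.391], 'torque': [0.018, -0.1, 0.007], 'width': 85.255, 'gripper_force': 0.0}
[-1.45762568e+01  8.52207518e+00 -6.14187029e-03] 25.0
```

Emit:
play_rows --pt "0 -4.5 2.6 0 0" --pt "0 -9 5.2 0 0" --pt "0 -13 7.6 0 0" --pt "0 -14.6 8.5 0 0" --pt "0 -14.6 8.5 0 0" --pt "0 -14.6 8.5 0 0"

```text
clock: 1.9
eef_pos: [478.4, -1.2, 229.5]
tool_rot: [-3.141, -0.001, 1.447]
force: [1.1, 0.5, 0.8]
width: 85.3
gripper_force: 0.0
```

Run:
```python
from h import *
s=show()
im,d=ctrl.get_image("wrist"); cv2.imwrite("pics/w1.png",im[:,:,::-1])
for r in ctrl.trace("wrist","brass_plug_head"):
    P,u,v=pts("wrist",d,r["pixels"],s)
    t=P[(P[:,2]>83)&(P[:,2]<96)]
    print(r["confidence"],r["bbox"],len(P),len(t))
    if len(t)>20:
        m=cv2.minAreaRect(t[:,:2].astype(np.float32)); print(m,np.median(t,0),to_tool(s,[*m[0],82]),np.degrees(s["tool_rot"]))
```

```text
{'clock': 1.9, 'qpos': [-0.385, 0.418, 0.459, 1.99, -0.257, 0.791, 0.099], 'eef_pos': [478.402, -1.231, 229.541], 'tool_rot': [-3.141, -0.001, 1.447], 'force': [1.106, 0.547, 0.766], 'torque': [0.022, 0.004, 0.021], 'width': 85.324, 'gripper_force': 0.0}
0.8 [302.8, 207.4, 341.9, 246.0] 1424 1258
((479.19268798828125, -3.0842647552490234), (27.820898056030273, 27.5386962890625), 82.18418884277344) [478.92150712  -2.40997372  88.23448297] [-0.18325508  0.11389873 14.75385906] [-1.79951352e+02 -3.54760005e-02  8.29134791e+01]
```

View pics/w1.png

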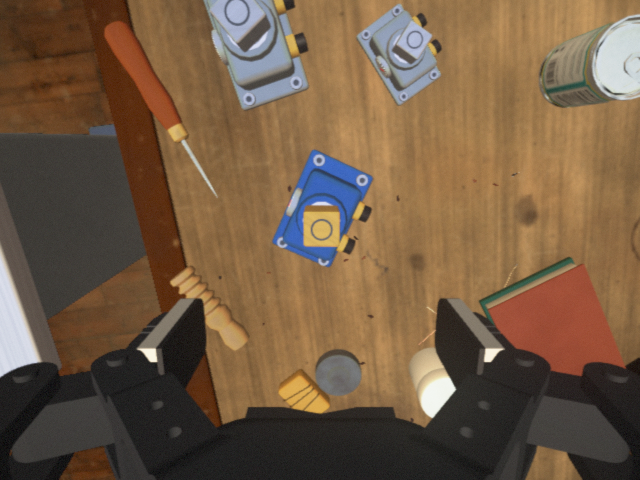

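Wrist view: the brass head is at (322,229), centred between the jaws and square to them. The tool is within 1° and 2 mm of it, so I'll descend and grip.

Emit:
play_rows --pt "0 -0.2 0.1 4 0.7" --pt "0 -0.2 0.1 8 0.7" --pt "0 -0.2 0.1 11 0.7" --pt "0 -0.2 0.1 13 0.7" --pt "0 -0.2 0.1 14.3 0.7" --pt "0 -0.2 0.1 14.9 0.7" --pt "0 -0.2 0.1 14.9 0.7" --pt "0 -0.2 0.1 14.9 0.7"

```text
clock: 2.8
eef_pos: [479.8, -3.1, 81.2]
tool_rot: [3.141, -0.0, 1.437]
force: [-0.0, -0.5, -0.5]
width: 85.5
gripper_force: 0.0
```

Emit:
play_rows --pt "0.4 0 0 0 0" --pt "0.7 0 0 0 0" --pt "1 0 0 0 0" --pt "1 0 0 0 0" --pt "1 0 0 0 0" --pt "1 0 0 0 0" --pt "1 0 0 0 0" --pt "1 0 0 0 0"

```text
clock: 3.6
eef_pos: [479.2, -3.7, 81.3]
tool_rot: [-3.141, -0.001, 1.435]
force: [-1.5, 0.2, 8.0]
width: 25.5
gripper_force: 58.5
```

Run:
```python
from h import *
s=show()
```

```text
{'clock': 3.6, 'qpos': [-0.243, 0.657, 0.285, 2.118, -0.435, 0.422, 0.25], 'eef_pos': [479.191, -3.657, 81.296], 'tool_rot': [-3.141, -0.001, 1.435], 'force': [-1.524, 0.231, 7.969], 'torque': [0.028, 0.367, 0.016], 'width': 25.489, 'gripper_force': 58.543}
```

Emit:
play_rows --pt "1 0 0 0 3" --pt "1 0 0 0 6" --pt "1 0 0 0 9" --pt "1 0 0 0 12" --pt "1 0 0 0 15" --pt "1 0 0 0 15"

```text
clock: 4.2
eef_pos: [479.0, -3.6, 81.3]
tool_rot: [-3.141, -0.0, 1.172]
force: [-2.2, 0.3, 9.0]
width: 25.5
gripper_force: 58.7
```

```bash
python3 -c "
from h import *
show()"
```

```text
{'clock': 4.2, 'qpos': [-0.288, 0.668, 0.354, 2.119, -0.529, 0.44, 0.082], 'eef_pos': [479.006, -3.622, 81.265], 'tool_rot': [-3.141, -0.0, 1.172], 'force': [-2.176, 0.275, 9.039], 'torque': [0.008, 0.486, -0.084], 'width': 25.53, 'gripper_force': 58.747}
```

Emit:
play_rows --pt "1 0 0 0 2" --pt "1 0 0 0 4" --pt "1 0 0 0 6"

```text
clock: 4.5
eef_pos: [478.9, -3.6, 81.3]
tool_rot: [-3.141, -0.0, 1.067]
force: [-2.5, -0.4, 8.5]
width: 25.4
gripper_force: 58.7
```

Run:
```python
from h import *
s=show()
im,d=ctrl.get_image("wrist"); cv2.imwrite("pics/w2.png",im[:,:,::-1])
```

```text
{'clock': 4.5, 'qpos': [-0.306, 0.672, 0.381, 2.12, -0.566, 0.448, 0.014], 'eef_pos': [478.928, -3.636, 81.289], 'tool_rot': [-3.141, -0.0, 1.067], 'force': [-2.546, -0.41, 8.535], 'torque': [0.06, 0.483, 0.049], 'width': 25.45, 'gripper_force': 58.734}
```

View pics/w2.png

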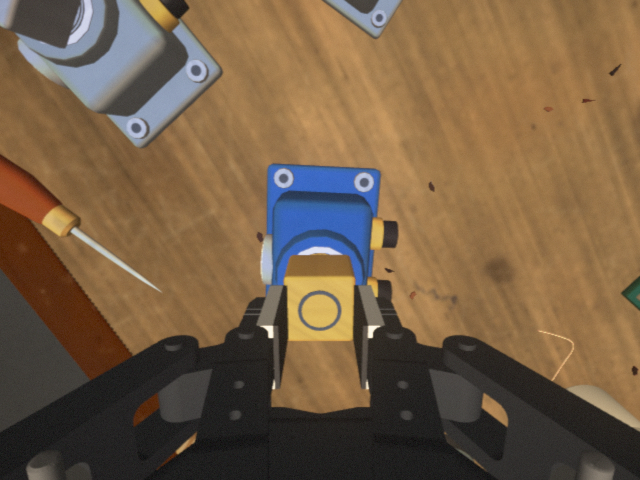

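Wrist view: the head at (320,308) is held square in the jaws and turns with them. I'll carry on in small steps, reading the torque while it moves.

Emit:
play_rows --pt "1 0 0 0 3" --pt "1 0 0 0 6"

```text
clock: 4.75
eef_pos: [478.9, -3.6, 81.3]
tool_rot: [-3.14, -0.0, 0.963]
force: [-3.1, 0.3, 8.2]
width: 25.2
gripper_force: 58.9
```

```bash
cat > t.py <<'E'
from h import *
L=[]
for i in range(4):
    s=ctrl.read_state(); L.append(s["torque"][2]); 
    if i<3: ctrl.get_image("wrist")
print(np.round(L,3),round(np.degrees(s["tool_rot"][2]),2),s["clock"],np.round(s["qpos"][6],2))
E
python3 t.py
```

```text
[0.299 0.208 0.216 0.111] 55.28 4.9 -0.05
```

Emit:
play_rows --pt "1 0 0 0 3" --pt "1 0 0 0 6"

```text
clock: 5.1
eef_pos: [478.8, -3.6, 81.3]
tool_rot: [-3.14, -0.0, 0.859]
force: [-2.9, 0.5, 9.0]
width: 25.6
gripper_force: 58.9
```

```bash
python3 t.py
```

```text
[0.451 0.341 0.228 0.305] 49.3 5.25 -0.12
```

Emit:
play_rows --pt "1 0 0 0 3" --pt "1 0 0 0 6"

```text
clock: 5.45
eef_pos: [478.8, -3.5, 81.3]
tool_rot: [-3.14, 0.0, 0.755]
force: [-3.2, 0.9, 8.3]
width: 25.5
gripper_force: 59.0
```

```bash
python3 t.py
```

```text
[0.558 0.468 0.352 0.383] 43.34 5.6 -0.19
```

The taper bound after roughly 22–25° of turn, and the running torque has since risen at about 1 N m/rad, so the bite is about 0.25 rad. I'll add 3° more, then release and lift.

Emit:
play_rows --pt "1 0 0 0 1.5" --pt "1 0 0 0 3"

```text
clock: 5.8
eef_pos: [478.8, -3.5, 81.3]
tool_rot: [-3.14, 0.0, 0.704]
force: [-3.1, -0.4, 8.8]
width: 25.4
gripper_force: 59.1
```

```bash
python3 t.py
```

```text
[0.606 0.525 0.454 0.481] 40.36 5.95 -0.23
```

Emit:
play_rows --pt "0.5 0 0 0 0" --pt "0 0 0 0 0" --pt "0 0 0 0 0" --pt "0 0 0 0 0" --pt "0 0 0 0 0" --pt "0 0 0 0 0" --pt "0 0 0 0 0" --pt "0 0 0 0 0"

```text
clock: 6.75
eef_pos: [479.5, -3.7, 80.7]
tool_rot: [-3.142, 0.0, 0.702]
force: [0.1, 0.6, 0.7]
width: 85.5
gripper_force: 0.0
```

Emit:
play_rows --pt "0 0 0 -2 0" --pt "0 0 0 -5 0" --pt "0 0 0 -9 0" --pt "0 0 0 -13 0" --pt "0 0 0 -15 0" --pt "0 0 0 -15 0" --pt "0 0 0 -15 0"

```text
clock: 7.45
eef_pos: [479.2, -3.3, 230.5]
tool_rot: [-3.141, -0.0, 0.703]
force: [-0.3, -0.5, 0.1]
width: 85.7
gripper_force: 0.0
```

Run:
```python
from h import *
s=show()
im,d=ctrl.get_image("wrist"); cv2.imwrite("pics/w3.png",im[:,:,::-1])
for r in ctrl.trace("wrist","brass_plug_head"):
    P,u,v=pts("wrist",d,r["pixels"],s)
    t=P[(P[:,2]>83)&(P[:,2]<96)]
    print(r["confidence"],r["bbox"],len(t))
    if len(t)>20: print(cv2.minAreaRect(t[:,:2].astype(np.float32)),np.degrees(s["tool_rot"][2]))
```

```text
{'clock': 7.45, 'qpos': [-0.567, 0.476, 0.747, 1.991, -0.434, 0.837, -0.446], 'eef_pos': [479.245, -3.336, 230.527], 'tool_rot': [-3.141, -0.0, 0.703], 'force': [-0.299, -0.496, 0.07], 'torque': [-0.017, 0.012, 0.025], 'width': 85.708, 'gripper_force': 0.0}
0.74 [299.1, 204.8, 342.3, 245.2] 1294
((478.7696838378906, -3.556550979614258), (28.248029708862305, 28.016080856323242), 41.731224060058594) 40.27271019082097
```

View pics/w3.png

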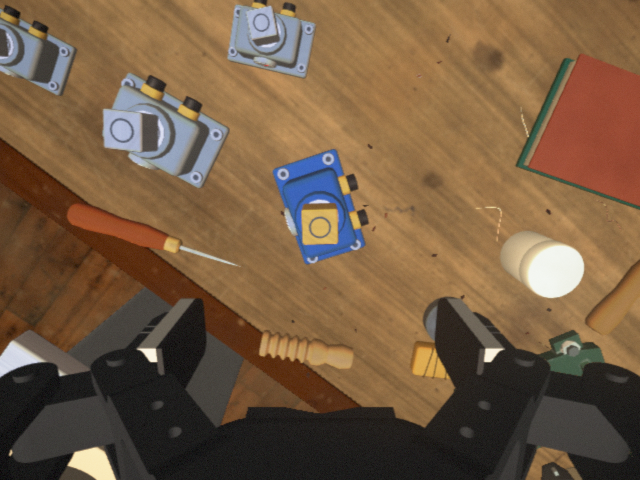

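The released brass head is at (320,226), turned about 41° in all, with a bite of about 0.3 rad. The steel plug's manifold at (150,130) was never touched, and the arm is clear.

```bash
python3 -c "
from cell import ctrl
print(ctrl.finish_job())"
```

```text
the job is handed in; nothing more can be done
None
```

I turned the brass plug about 41° clockwise, to an estimated 0.3 rad past where its taper binds (snug, not forced), then released it with the arm clear, left the steel plug untouched, and handed the job in; no verdict came back.

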